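# Close a preserving jar with the lever press

### The job

Slide the saddle with the open jar sideways until it is fully home under the press, then press the lever's crossbar down until you feel the lid bottom on the jar, hold it there firmly (12 to 40 N on the crossbar) for a second so that it seals, and ease the sprung lever all the way back up slowly without letting it fly. Never push on the crossbar with more than 40 N, close the lid with the press and not by hand, and leave the tableware around it alone.

Things in the scene. Friction and masses are not known exactly. Their poses are not given: they have to be found in the camera images.
- press: Grey cast press on a dark steel bed, fixed. Origin on the table under the ram axis; x from the lever's crossbar to the column, y along the slideway to the side the saddle comes from, z up. Bed 130 mm wide (x), y -90 to +270 mm, 16 mm high. Column x = 72 to 118 mm, 250 mm high. The ram's disc foot (60 mm) is screwed to an unknown height, underside 144 to 160 mm with the lever up.
- lever (a joint): Angle (rad) of the sprung lever: 0 = up at rest (0.35 rad above level, towards -x of the press), grows as it is pressed down. As the foot's height varies, the lid bottoms anywhere from 0.33 to 0.56: feel for it. Ram travel 85 mm per rad. At the crossbar the spring takes 3 to 6 N, driving the lid 5 N more, then the force rises steeply. Let go, it flies up.
- lever_hinge (a point): Point on the lever's hinge axis (parallel to y of the press), at x = 85, y = 0, z = 225 mm of the press.
- handle: Wooden crossbar at the end of the lever, 24 mm thick, 120 mm long along y of the press; origin at its middle, 205 mm from the hinge axis, about 295 mm above the table with the lever up. Its top can be pressed with closed fingers.
- saddle (a joint): Travel (m) of the aluminium saddle that carries the jar: 0 = fully out, 0.110 = home against its stop with the jar under the ram; grows towards -y of the press. Sliding friction about 2.5 N; it stays where it is left.
- push_plate (a point): Middle of the outer (+y of the press) face of the saddle's upright push plate, 45 mm above the saddle's underside (61 mm above the table). The plate is 60 mm wide along x of the press, 12 mm thick, its top 78 mm above the table; push it towards -y of the press. It stands 120 mm from the jar's axis.
- lid: Steel lid, 76 mm across, on the green glass jar clipped into the saddle. Origin at the middle of its top; it starts 10 to 12 mm proud (top 124 to 126 mm above the table) and is home when its top is 114 mm above the table. It moves stiffly (12 N) and stays where it is pushed.
- full_jar: Bystander: loose green closed jar, 75 mm across, 98 mm high, origin under its middle, on the -y side of the press.
- pepper_mill: Bystander: loose turned wooden pepper mill, 54 mm across, 160 mm high, origin under its middle, at the back on the -y side of the press.
- oil_bottle: Bystander: loose amber bottle, 60 mm across, 200 mm high, origin under its middle, behind the slideway.
- soup_bowl: Bystander: loose white bowl, 160 mm across, 55 mm high, origin under its middle.
- gratin_dish: Bystander: loose white low bowl, 170 mm across, 40 mm high, origin under its middle.

How it is judged:
By the outcome, as a careful person would: the job done as asked, in the order asked, and still so for the second after the job is handed in, with the robot touching nothing.
It also fails if it takes over 51 s, if anything falls off the work surface, if the arm or the gripper's body presses on something with over 40 N, if the wrist force passes 120 N, or if a joint passes its speed limit or range.

### The arm

A 7-joint arm with a two-finger parallel gripper is mounted at the origin on the work surface. World frame = base frame: x ahead of the robot, y to its left, z up, the work surface at z = 0. Lengths are in mm, angles in rad, forces in N, time in s.
With the tool pointing down it reaches from about 425 to 875 mm from the base axis. Payload 9.9 kg.
Tool frame: the origin (TCP) lies at the very end of the fingers, on their centre line; the grasp point (between the pads) lies 19 mm behind it; z points along the fingers, y is the line along which they close (so a half turn about z gives the same grasp; the last joint's range is limited). The gripper opens to 85 mm and grips with 20 to 120 N. Pads are 22 mm wide; open, the fingers measure 114 mm over their backs; the gripper's body (76 mm by 85 mm) begins 54 mm behind the grasp point. The pads swing forward as they close: fully open they stand 13 mm farther back than shut.
Start: joints at [-1.37, 0.576, 0.025, 1.437, -0.015, 1.129, -0.057], TCP at [189.644, 647.815, 231.289] pointing down, gripper open.
Joint ranges: [-2.76, 2.76], [-0.34, 2.15], [-1.52, 1.57], [0.19, 2.46], [-1.09, 4.23], [0.17, 1.99], [-2.82, 2.82]. Speed limits (rad/s): [2.22, 2.22, 3.01, 3.01, 3.14, 3.14, 3.14].

### API

Orientations are given as a rotation vector (axis times angle).
In Python, from plant import manip, optics, job gives the robot as it stands.
- The arm moves only by the shell command python3 -m crank 'ROWS' [FORCE]. ROWS is JSON, a list of rows, each a list of 7 numbers: the closure, from -1 (fully open) to 1 (shut), then the shift along the tool's x, y, z each as a share of 100 mm, from -1 to 1, then the turn, a rotation vector about the tool's x, y, z each as a share of pi/2 rad, from -1 to 1. A call has 1 to 10 rows; each row shifts and turns the commanded pose from where the row before left it, along the tool's axes as they then stand; what a row does not reach is not made up. A row lasts 1/8 s, in which the tool goes at most 62.5 mm and 10.7 degrees, less where a joint would pass 70% of its speed; a pose out of reach is approached as far as the arm can. A call with a number of a shift or a turn outside -1 to 1 is refused whole. A call with a gripper value outside its range is refused whole. The fingers move at their own pace and stop on an object; FORCE is the grip in N (left out, the last holds). Time passes only in rows, so rows that do not move let the fingers close. It gives the time, the measured TCP pose, the force, the opening and the grip force at its end, in the units of the state.
- manip.read_state(): the state, without advancing time (a new reading comes with each control period).
- optics.grab_frame(name): name is "scene" or "side" or "wrist"; returns the picture (400x640x3 uint8, red, green, blue); there is no depth.
- optics.calibration(name): a dict with "K" (3x3 intrinsics, pixels), "cam_to_world" (4x4, takes a point from camera to world coordinates); the wrist camera has in their place "hand_eye" (4x4, takes a point from camera to tool coordinates, whose origin is the TCP and whose axes are the flange's). Camera axes: x right, y down, z forward; pixel columns grow to the right and rows downward; lengths in mm; the calibration is good to about 2 mm. A picture is of the moment at which its call begins: read the wrist's pose just before it. calibration takes no time and is no camera call.
- job.sign_off(): hands the job in; it is judged then, once.
The state is a dict: "t": time; "joints": joint angles; "joint_velocities": joint speeds; "joint_torque": joint torques, N m; "ee_pos": TCP position; "eef_rot": TCP orientation; "contact_force": force on the tool from outside, world axes, zero at the start; "wrist_torque": the same for the moment, N m; "width": opening from 0.0 (shut) to 1.0 (fully open); "finger_force": force on a finger pad.
Only numpy, scipy, OpenCV 4.12 (cv2) and the standard library are available. Lean on these libraries where they do the work, as an engineer would, in place of code of your own. Each camera call takes 0.05 s, during which the arm holds its last target. There are 200 camera calls.

## Working session

There is one attempt and no reset: what is moved stays moved. The work goes in short steps, Python scripts to look and compute and a shell command to move; the robot and the scene stay as the last step left them, time stands still between calls to the robot, and variables do not carry over. Pictures are saved under pics/ and viewed, at most 10 in all, crops included, and the job is handed in when it is done.

```bash
mkdir -p pics; ls
python3 - <<'E'
from plant import manip, optics
import cv2, numpy as np
s=manip.read_state(); print(s)
for n in ("scene","side"):
    cv2.imwrite(f"pics/{n}0.png", optics.grab_frame(n)[:,:,::-1])
    c=optics.calibration(n); print(n,np.round(c["K"],1).tolist(),np.round(c["cam_to_world"],3).tolist())
print(optics.calibration("wrist"))
E
```

```text
pics
{'t': 0.0, 'joints': array([-1.36983643,  0.5764848 ,  0.02484566,  1.43791104, -0.01500987,
        1.12897378, -0.05649575]), 'joint_velocities': array([-0.00088987,  0.00145828, -0.0004788 ,  0.00209995,  0.00074062,
        0.00054364, -0.00100934]), 'joint_torque': array([ 3.29036629e-04, -7.65772533e+01,  2.25061320e+00, -2.85964125e+01,
        1.53061218e-02,  1.26482613e-02,  2.21372079e-05]), 'ee_pos': array([189.49278531, 647.39314736, 230.47341216]), 'eef_rot': array([-4.45717297e-01, -3.10965821e+00,  2.48972519e-03]), 'contact_force': array([0.407305  , 1.10455315, 0.12467241]), 'wrist_torque': array([ 0.03294873, -0.03831198,  0.01559695]), 'finger_force': 0.0, 'width': 1.0016654906110067}
scene [[381.4, 0.0, 316.8], [0.0, 381.4, 204.9], [0.0, 0.0, 1.0]] [[0.763, 0.494, -0.417, 1029.462], [0.646, -0.58, 0.496, -632.72], [0.003, -0.648, -0.762, 1098.377], [0.0, 0.0, 0.0, 1.0]]
side [[439.8, 0.0, 314.7], [0.0, 439.8, 193.8], [0.0, 0.0, 1.0]] [[0.894, -0.326, 0.307, 133.917], [-0.448, -0.634, 0.63, -866.071], [-0.011, -0.701, -0.713, 1126.522], [0.0, 0.0, 0.0, 1.0]]
{'K': array([[299.44077948,   0.        , 318.27770148],
       [  0.        , 299.44077948, 197.34180199],
       [  0.        ,   0.        ,   1.        ]]), 'hand_eye': array([[-7.58316134e-04, -9.44367740e-01, -3.28890554e-01,
         8.59449272e+01],
       [ 9.99999634e-01, -5.85484748e-04, -6.24532830e-04,
         1.10701107e+00],
       [ 3.97228254e-04, -3.28890907e-01,  9.44367838e-01,
        -1.42054642e+02],
       [ 0.00000000e+00,  0.00000000e+00,  0.00000000e+00,
         1.00000000e+00]])}
```

View pics/scene0.png

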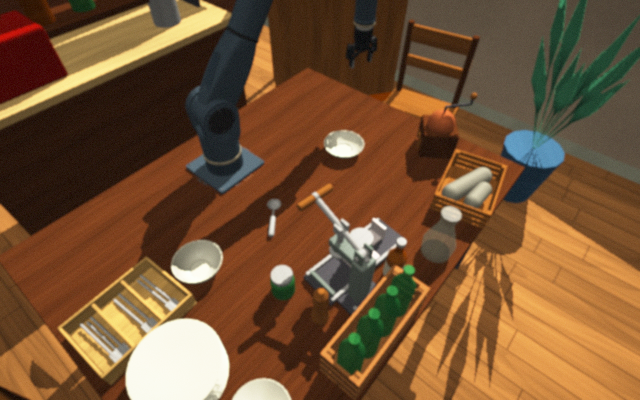

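View pics/side0.png

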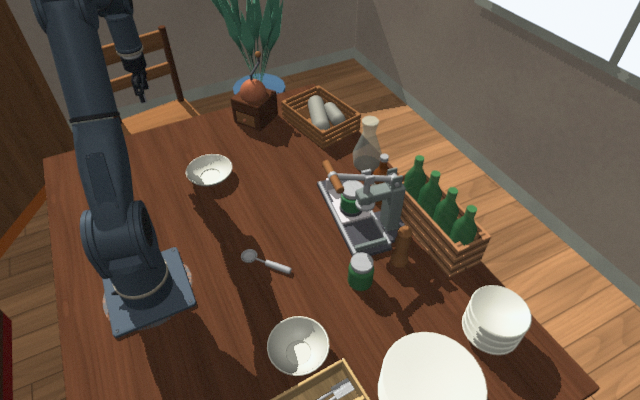

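The scene view shows the press near (350,260) with the crossbar at (316,196). In the side view the bed runs from (322,180) to (385,250), with the crossbar at (332,176) and the open jar at (351,198). I'll enlarge both.

Run:
```python
import cv2, numpy as np
a=cv2.imread("pics/scene0.png")[170:320,280:430]; b=cv2.imread("pics/side0.png")[130:280,300:450]
i=np.hstack([cv2.resize(x,(400,400),interpolation=cv2.INTER_CUBIC) for x in(a,b)])
i=cv2.convertScaleAbs(i,alpha=1.4,beta=10)
cv2.imwrite("pics/crop0.png",i)
```

```text
(no output)
```

View pics/crop0.png

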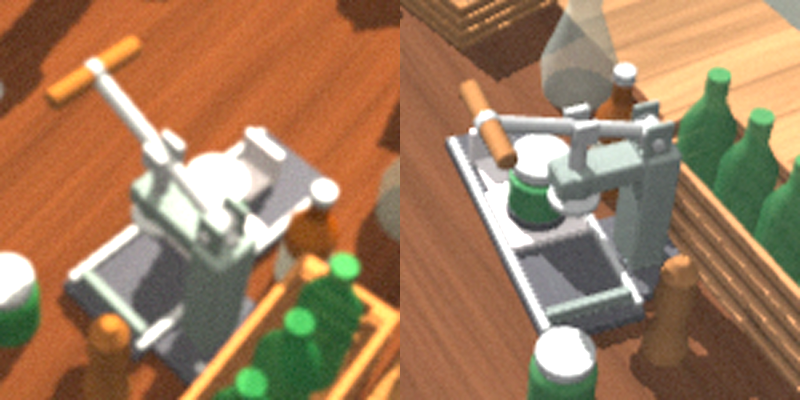

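The crops show the crossbar clearly against the wood. The push plate stands at scene crop (268,145), and the bed's outer corner is at side crop (447,140). Next I triangulate the crossbar and check it against the bed corners, plate and lid.

```bash
cat > h.py <<'E'
import cv2, numpy as np
from plant import optics
C={n:optics.calibration(n) for n in("scene","side")}
def ray(n,p,):
    M=C[n]["cam_to_world"]; d=M[:3,:3]@np.linalg.inv(C[n]["K"])@[p[0],p[1],1]; return M[:3,3],d/np.linalg.norm(d)
def plane(n,p,z):
    o,d=ray(n,p); return o+d*(z-o[2])/d[2]
def tri(a,b):
    o1,d1=ray("scene",a);o2,d2=ray("side",b)
    t=np.linalg.lstsq(np.c_[d1,-d2],o2-o1,rcond=None)[0]
    x,y=o1+d1*t[0],o2+d2*t[1]; return (x+y)/2,np.linalg.norm(x-y)
def proj(n,P):
    M=np.linalg.inv(C[n]["cam_to_world"]);q=C[n]["K"]@(M[:3,:3]@P+M[:3,3]); return q[:2]/q[2]
E
python3 - <<'E'
from h import *
np.set_printoptions(precision=1,suppress=True)
ends={}
for n,(x0,y0,x1,y1) in {"scene":(294,180,338,212),"side":(318,156,347,196)}.items():
    im=cv2.imread(f"pics/{n}0.png"); hsv=cv2.cvtColor(im,cv2.COLOR_BGR2HSV)[y0:y1,x0:x1]
    for vmin in (120,140,160):
        m=((hsv[...,0]<22)&(hsv[...,1]>110)&(hsv[...,2]>vmin)).astype(np.uint8)
        m=cv2.morphologyEx(m,cv2.MORPH_CLOSE,np.ones((7,7),np.uint8))
        k,l,st,_=cv2.connectedComponentsWithStats(m); b=1+np.argmax(st[1:,4])
        ys,xs=np.where(l==b); r=cv2.minAreaRect(np.c_[xs,ys].astype(np.float32)); print(n,vmin,st[b,4],np.array(r[0])+[x0,y0],r[1:])
c=lambda u,v:(280+u/2.6667,170+v/2.6667)
s=lambda u,v:(300+(u-400)/2.6667,130+v/2.6667)
A=tri(c(52,94),s(507,157));B=tri(c(138,48),s(466,88));H=tri(c(95,71),s(487,122))
print(A,B,H,np.linalg.norm(A[0]-B[0]))
y=B[0]-A[0]; y[2]=0; y/=np.linalg.norm(y); x=np.array([y[1],-y[0],0]); print("x",x,"y",y)
for nm,p in dict(sc_corner1=plane("scene",c(65,283),16),sc_corner2=plane("scene",c(328,180),16),sd_c1=plane("side",s(447,140),16),sd_c2=plane("side",s(540,325),16),lid_sc=plane("scene",c(218,172),125),lid_sd=plane("side",s(542,152),125),pl1=plane("scene",c(250,131),78),pl2=plane("scene",c(284,158),78)).items():
    d=p-H[0]; print(nm,p,"press",d@x-107.6,d@y)
E
```

```text
scene 120 1160 [315.5 195.5] ((31.0, 43.0), 90.0)
scene 140 504 [312.7 193. ] ((22.01734161376953, 40.69353485107422), 80.13418579101562)
scene 160 204 [315.6 194.1] ((7.600000381469727, 40.0), 53.13010025024414)
side 120 231 [330.9 172.8] ((34.435447692871094, 8.049844741821289), 63.43495178222656)
side 140 179 [331.9 173.8] ((30.857736587524414, 6.260990142822266), 63.43495178222656)
side 160 124 [331.5 174. ] ((29.96331024169922, 4.472135543823242), 63.43495178222656)
(array([ 558.1, -147.5,  300.8]), np.float64(4.145762753045074)) (array([576.3, -27. , 287.6]), np.float64(1.000236745840434)) (array([567.4, -89.6, 295.1]), np.float64(1.8142832786718266)) 122.57796702024528
x [ 1.  -0.1  0. ] y [0.1 1.  0. ]
sc_corner1 [ 600.2 -183.3   16. ] press -61.17744548579466 -87.79645267585822
sc_corner2 [760.6 152.7  16. ] press 47.40486600661845 268.33735204190486
sd_c1 [647.3 162.8  16. ] press -66.1223207826354 261.43210005056505
sd_c2 [ 603.3 -166.1   16. ] press -60.74789504710923 -70.2829504232888
lid_sc [682.6  -0.6 125. ] press -6.878173569290553 105.1391861543974
lid_sd [690.1  -9.7 125. ] press 1.8316241802209134 97.24277387792208
pl1 [659.1 108.8  78. ] press -46.45673194212594 209.84442165361637
pl2 [716.1 100.9  78. ] press 11.075334069493366 210.5087730484386
```

Run:
```python
from h import *
O=np.array([673.8,-105.6,0]);y=np.array([.149,.989,0]);x=np.array([.989,-.149,0]);z=np.array([0,0,1.])
P=lambda a,b,c:O+a*x+b*y+c*z
out=[]
for n,(x0,y0) in {"scene":(280,170),"side":(300,130)}.items():
    i=cv2.resize(cv2.imread(f"pics/{n}0.png")[y0:y0+133,x0:x0+133],(400,400),interpolation=cv2.INTER_CUBIC);i=cv2.convertScaleAbs(i,alpha=1.4)
    f=lambda p:tuple(int(v) for v in (proj(n,p)-[x0,y0])*400/133)
    for pts,col in (([P(-65,-90,16),P(65,-90,16),P(65,270,16),P(-65,270,16)],(0,0,255)),([P(-30,230,28),P(30,230,28),P(30,230,78),P(-30,230,78)],(255,0,0)),([P(38*np.cos(t),110+38*np.sin(t),125) for t in np.arange(0,6.3,.3)],(0,255,255))):
        cv2.polylines(i,[np.array([f(p) for p in pts])],True,col,1)
    out.append(i)
cv2.imwrite("pics/crop1.png",np.hstack(out))
```

```text
(no output)
```

View pics/crop1.png

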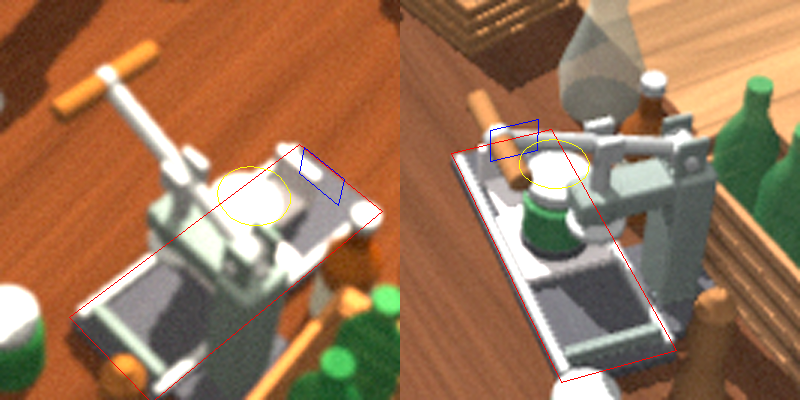

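The bed outline fits in both views, and the lid is at about y = 105. The plate looks to be at about y = 215–225, to be confirmed from the wrist camera. Next I check where the bottle and carafe stand relative to the approach.

```bash
cat >> h.py <<'E'
O=np.array([673.8,-105.6,0]);y=np.array([.149,.989,0]);x=np.array([.989,-.149,0])
def press(p): d=np.asarray(p)-O; return np.round([d@x,d@y,p[2]],1)
def P(a,b,c): return O+a*x+b*y+[0,0,c]
E
python3 - <<'E'
from h import *
from scipy.spatial.transform import Rotation as R
c=lambda u,v:(280+u/2.6667,170+v/2.6667)
s=lambda u,v:(300+(u-400)/2.6667,130+v/2.6667)
print("oil",press(tri(c(324,189),s(625,72))[0]), "carafe base",press(plane("scene",(437,256),0)),"side",press(plane("side",(367,163),0)),"carafe top",press(tri((451,214),(371,122))[0]))
print("bowl",plane("scene",(344,152),20))
from plant import manip
st=manip.read_state(); r=R.from_rotvec(st["eef_rot"]).as_matrix()
T=P(0,290,200); print("target",T,"tool shift",np.round(r.T@(T-st["ee_pos"]),1)); print(np.round(r,3))
print("yaw deg",np.degrees(np.arctan2(y[1],y[0])-np.arctan2(r[1,1],r[0,1])))
E
```

```text
oil [117.4 130.4 196.5] carafe base [168.2 307.3   0. ] side [153. 319.   0.] carafe top [151.3 319.4 196.6]
bowl [336.60768021 366.73975057  20.        ]
target [717.01 181.21 200.  ] tool shift [-637.2 -299.2   31. ]
[[-0.96   0.281 -0.   ]
 [ 0.281  0.96  -0.001]
 [-0.    -0.002 -1.   ]]
yaw deg 7.74648956706234
```

```bash
python3 -m crank '[[1,0,0,0,0,0,-0.086],[1,-0.5,-0.32,0,0,0,0],[1,-0.5,-0.32,0,0,0,0],[1,-0.5,-0.32,0,0,0,0],[1,-0.5,-0.32,0,0,0,0],[1,-0.5,-0.32,0,0,0,0],[1,-0.5,-0.32,0,0,0,0],[1,-0.5,-0.32,0,0,0,0],[1,-0.5,-0.32,0,0,0,0],[1,-0.5,-0.32,0,0,0,0]]' 40; python3 -m crank '[[1,-0.5,-0.32,0,0,0,0],[1,-0.5,-0.32,0,0,0,0],[1,0,0,0,0,0,0],[1,0,0,0,0,0,0]]'
cat > m.py <<'E'
from h import *
from plant import manip
from scipy.spatial.transform import Rotation as R
s=manip.read_state(); r=R.from_rotvec(s["eef_rot"]).as_matrix()
print(round(s["t"],2),"press",press(s["ee_pos"]),"F(press xyz)",np.round([s["contact_force"]@x,s["contact_force"]@y,s["contact_force"][2]],1),"toolx,z",np.round(r[:,0],3),np.round(r[:,2],3),"w",round(s["width"],2))
E
python3 m.py
python3 - <<'E'
from h import *
cv2.imwrite("pics/w1.png",optics.grab_frame("wrist")[:,:,::-1])
E
```

```text
t: 1.35
ee_pos: [592.8, 294.5, 231.0]
eef_rot: [-0.235, -3.132, 0.0]
contact_force: [0.7, 0.1, 0.1]
width: 0.002
finger_force: 0.0
t: 1.85
ee_pos: [680.6, 217.9, 230.6]
eef_rot: [-0.235, -3.131, -0.0]
contact_force: [0.3, 0.9, -0.2]
width: 0.002
finger_force: 0.0
1.85 press [-41.5 320.9 230.6] F(press xyz) [ 0.2  0.9 -0.2] toolx,z [-0.989  0.149  0.002] [-0.001  0.    -1.   ] w 0.0
```

View pics/w1.png

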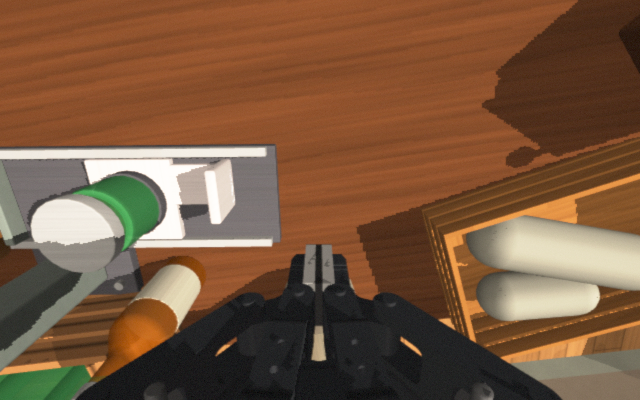

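The wrist view shows the plate with its top at pixel (210,165–222), its outer face out to x≈233, and the bed end at (279,147–240). The fingers are at (318,260), clear of everything.

Run:
```python
from h import *
from plant import manip
from scipy.spatial.transform import Rotation as R
s=manip.read_state(); r=R.from_rotvec(s["eef_rot"]).as_matrix(); w=optics.calibration("wrist")
h=w["hand_eye"]
def pl(u,v,z):
    o=s["ee_pos"]+r@h[:3,3]; d=r@h[:3,:3]@np.linalg.inv(w["K"])@[u,v,1]; return press(o+d*(z-o[2])/d[2])
for nm,u,v,z in (("bed TR",277,145,16),("bed BR",281,240,16),("platetop a",206,165,78),("platetop b",210,222,78),("top outer a",218,163,78),("top outer b",220,220,78),("face base a",233,160,28),("face base b",234,205,28),("jar lid",73,232,125)): print(nm,pl(u,v,z))
```

```text
bed TR [-69.8 273.8  16. ]
bed BR [ 56.1 273.5  16. ]
platetop a [-59.8 210.1  78. ]
platetop b [  2.7 206.7  78. ]
top outer a [-61.8 222.4  78. ]
top outer b [  0.3 217.7  78. ]
face base a [-54.2 223.3  28. ]
face base b [  1.9 219.3  28. ]
jar lid [ -8.1  99.  125. ]
```

```bash
python3 -m crank '[[1,-0.07,-0.15,0.5,0,0,0],[1,-0.06,-0.15,0.5,0,0,0],[1,0,-0.15,0.5,0,0,0],[1,0,0,0.2,0,0,0],[1,0,0,0,0.111,0,0],[1,0,0,0,0.111,0,0],[1,0,0,0,0,0,0],[1,0,0,0,0,0,0]]'; python3 m.py
```

```text
t: 2.9
ee_pos: [687.2, 173.4, 62.0]
eef_rot: [-0.226, -3.062, 0.537]
contact_force: [0.6, -0.4, 0.5]
width: 0.001
finger_force: 0.0
2.9 press [-28.3 277.9  62. ] F(press xyz) [ 0.7 -0.3  0.5] toolx,z [-0.989  0.147 -0.001] [-0.049 -0.337 -0.94 ] w 0.0
```

```bash
python3 -m crank '[[1,0,-0.188,0.068,0,0,0],[1,0,-0.094,0.034,0,0,0],[1,0,-0.094,0.034,0,0,0],[1,0,-0.094,0.034,0,0,0],[1,0,0,0,0,0,0]]'; python3 m.py;  python3 -m crank '[[1,0,-0.094,0.034,0,0,0],[1,0,-0.094,0.034,0,0,0],[1,0,-0.094,0.034,0,0,0],[1,0,-0.094,0.034,0,0,0]]'; python3 m.py
```

```text
t: 3.52
ee_pos: [679.7, 120.5, 61.6]
eef_rot: [-0.232, -3.06, 0.539]
contact_force: [-1.0, 0.4, 0.4]
width: 0.0
finger_force: 0.0
3.52 press [-27.9 224.5  61.6] F(press xyz) [-1.   0.2  0.4] toolx,z [-0.989  0.151 -0.   ] [-0.051 -0.338 -0.94 ] w 0.0
t: 4.03
ee_pos: [673.7, 81.8, 61.4]
eef_rot: [-0.229, -3.06, 0.539]
contact_force: [2.1, 2.6, -1.8]
width: 0.001
finger_force: 1.6
4.03 press [-28.  185.3  61.4] F(press xyz) [ 1.7  2.9 -1.8] toolx,z [-0.989  0.149 -0.   ] [-0.051 -0.338 -0.94 ] w 0.0
```

```bash
python3 -m crank '[[1,0,-0.094,0.034,0,0,0],[1,0,-0.094,0.034,0,0,0],[1,0,-0.094,0.034,0,0,0],[1,0,-0.094,0.034,0,0,0]]'; python3 m.py;  python3 -m crank '[[1,0,-0.047,0.017,0,0,0],[1,0,-0.047,0.017,0,0,0],[1,0,-0.047,0.017,0,0,0]]'; python3 m.py
```

```text
t: 4.53
ee_pos: [667.7, 42.1, 61.6]
eef_rot: [-0.229, -3.06, 0.539]
contact_force: [2.9, 3.0, -1.3]
width: 0.003
finger_force: 1.6
4.53 press [-28.  145.2  61.6] F(press xyz) [ 2.4  3.4 -1.3] toolx,z [-0.989  0.149 -0.   ] [-0.051 -0.338 -0.94 ] w 0.0
t: 4.9
ee_pos: [665.6, 27.9, 61.7]
eef_rot: [-0.229, -3.06, 0.539]
contact_force: [1.7, 2.8, 0.4]
width: 0.0
finger_force: 1.4
4.9 press [-28.  130.8  61.7] F(press xyz) [1.2 3.1 0.4] toolx,z [-0.989  0.149 -0.   ] [-0.051 -0.338 -0.94 ] w 0.0
```

Run:
```python
from h import *
a=optics.grab_frame("scene")[120:320,250:450,::-1];b=optics.grab_frame("side")[80:280,280:480,::-1]
cv2.imwrite("pics/p2.png",np.hstack([cv2.resize(v,(400,400),interpolation=cv2.INTER_CUBIC) for v in(a,b)]))
```

```text
(no output)
```

View pics/p2.png

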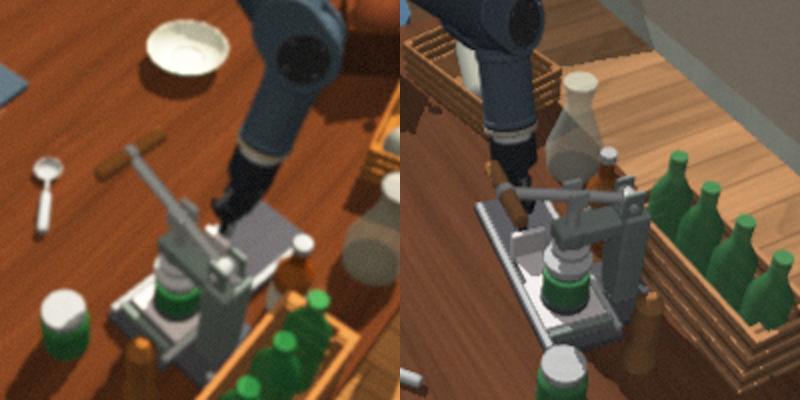

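The jar is nearly under the ram, at side crop (567,275), and the fingers are on the plate at (525,215). The hand is clear of the crossbar. I'll keep pushing in small steps until the stop is felt.

```bash
python3 -m crank '[[1,0,-0.028,0.01,0,0,0],[1,0,-0.028,0.01,0,0,0],[1,0,0,0,0,0,0]]'; python3 m.py;  python3 -m crank '[[1,0,-0.028,0.01,0,0,0],[1,0,0,0,0,0,0]]'; python3 m.py
```

```text
t: 5.38
ee_pos: [664.8, 24.5, 61.6]
eef_rot: [-0.227, -3.062, 0.535]
contact_force: [-0.5, 7.9, 3.5]
width: 0.004
finger_force: 3.9
5.38 press [-28.3 127.3  61.6] F(press xyz) [-1.6  7.7  3.5] toolx,z [-0.989  0.148 -0.   ] [-0.05  -0.335 -0.941] w 0.0
t: 5.62
ee_pos: [664.8, 24.4, 61.6]
eef_rot: [-0.224, -3.064, 0.53]
contact_force: [-0.7, 15.4, 5.7]
width: -0.001
finger_force: 7.2
5.62 press [-28.2 127.2  61.6] F(press xyz) [-3.  15.1  5.7] toolx,z [-0.989  0.146 -0.001] [-0.048 -0.332 -0.942] w -0.0
```

The saddle is home: y stopped at 127.2 while the force rose to 15 N. I'll back off and rise.

```bash
python3 -m crank '[[1,0,0.3,-0.11,0,0,0],[1,0,0.5,-0.18,0,0,0],[1,0,-0.188,-0.517,0,0,0],[1,0,-0.188,-0.517,0,0,0],[1,0,-0.188,-0.517,0,0,0],[1,0,-0.188,-0.517,0,0,0],[1,0,-0.188,-0.517,0,0,0],[1,0,0,0,-0.111,0,0],[1,0,0,0,-0.111,0,0],[1,0,0,0,0,0,0]]'; python3 m.py
python3 - <<'E'
from h import *
for n in("scene","side"): cv2.imwrite(f"pics/{n}3.png",optics.grab_frame(n)[:,:,::-1])
a=cv2.imread("pics/scene3.png")[150:300,270:420];b=cv2.imread("pics/side3.png")[130:280,300:450]
cv2.imwrite("pics/p3.png",np.hstack([cv2.resize(v,(400,400),interpolation=cv2.INTER_CUBIC) for v in(a,b)]))
E
```

```text
t: 6.88
ee_pos: [676.9, 98.4, 338.0]
eef_rot: [0.246, 3.131, -0.001]
contact_force: [-0.6, -1.1, 0.6]
width: 0.003
finger_force: 0.0
6.88 press [-27.3 202.3 338. ] F(press xyz) [-0.4 -1.2  0.6] toolx,z [-0.988  0.156 -0.001] [ 0.001 -0.001 -1.   ] w 0.0
```

View pics/p3.png

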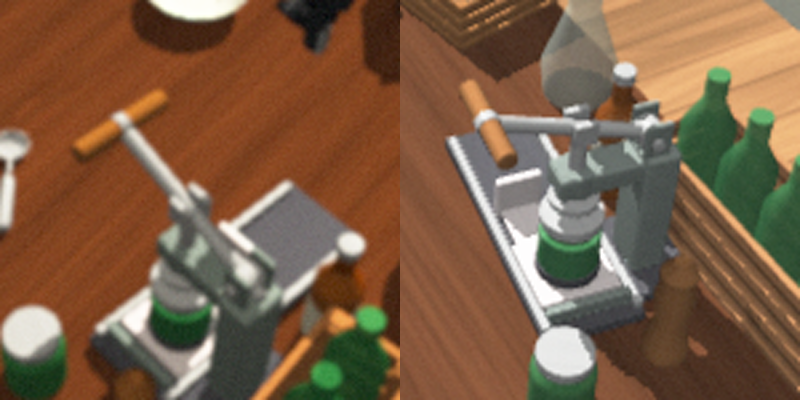

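The saddle is home, with the jar under the foot at side crop (570,240). The crossbar is at scene crop (120,125). I'll go above it and refine its position with the wrist camera.

```bash
python3 -m crank '[[1,0.21,-0.5,0,0,0,0],[1,0.21,-0.5,0,0,0,0],[1,0.21,-0.5,0,0,0,0],[1,0.22,-0.5,0,0,0,0],[1,0,0,0,0,0,0],[1,0,0,0,0,0,0]]'; python3 m.py
python3 - <<'E'
from h import *
cv2.imwrite("pics/w4.png",optics.grab_frame("wrist")[:,:,::-1])
E
```

```text
t: 7.72
ee_pos: [563.6, -79.7, 336.2]
eef_rot: [-0.23, -3.132, -0.0]
contact_force: [1.0, 0.6, 0.1]
width: -0.002
finger_force: 0.0
7.72 press [-112.8    9.2  336.2] F(press xyz) [0.9 0.7 0.1] toolx,z [-0.989  0.146  0.001] [-0.001  0.    -1.   ] w -0.0
```

View pics/w4.png

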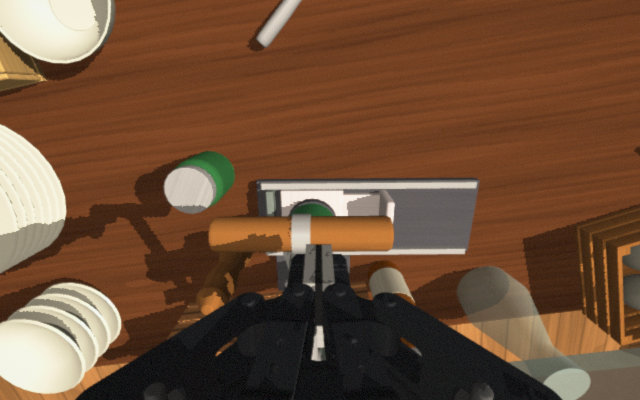

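The bar spans (210,233) to (393,235) in the wrist view, with its clamp at (300,234). The fingertips are just below it in the image.

Run:
```python
from h import *
from plant import manip
from scipy.spatial.transform import Rotation as R
s=manip.read_state(); r=R.from_rotvec(s["eef_rot"]).as_matrix(); w=optics.calibration("wrist"); h=w["hand_eye"]
for u,v,z in ((210,232,295),(393,234,295),(300,234,295),(300,216,295),(300,250,295)):
    o=s["ee_pos"]+r@h[:3,3]; d=r@h[:3,:3]@np.linalg.inv(w["K"])@[u,v,1]; print(press(o+d*(z-o[2])/d[2]))
```

```text
[-109.8  -62.4  295. ]
[-108.7   61.2  295. ]
[-108.5   -1.7  295. ]
[-121.7   -1.4  295. ]
[-96.3  -1.9 295. ]
```

```bash
python3 -m crank '[[1,-0.04,-0.09,0.1,0,0,0],[1,0,0,0.1,0,0,0],[1,0,0,0.05,0,0,0],[1,0,0,0.03,0,0,0],[1,0.01,0,0.03,0,0,0]]'; python3 m.py; python3 -m crank '[[1,0.01,0,0.04,0,0,0],[1,0.01,0,0.04,0,0,0],[1,0.01,0,0.04,0,0,0],[1,0.01,0,0.04,0,0,0]]'; python3 m.py
```

```text
t: 8.4
ee_pos: [564.8, -91.0, 305.8]
eef_rot: [0.235, 3.132, 0.0]
contact_force: [-0.8, 0.3, 3.0]
width: -0.007
finger_force: 1.7
8.4 press [-109.9   -1.8  305.8] F(press xyz) [-0.9  0.2  3. ] toolx,z [-0.989  0.149 -0.001] [ 0.001  0.    -1.   ] w -0.01
t: 8.9
ee_pos: [560.5, -90.6, 289.3]
eef_rot: [-0.235, -3.133, 0.0]
contact_force: [-2.6, 1.0, 4.3]
width: 0.001
finger_force: 2.2
8.9 press [-114.3   -2.1  289.3] F(press xyz) [-2.8  0.6  4.3] toolx,z [-0.989  0.149  0.   ] [-0. -0. -1.] w 0.0
```

```bash
python3 -m crank '[[1,0.01,0,0.04,0,0,0],[1,0.01,0,0.04,0,0,0],[1,0.01,0,0.04,0,0,0],[1,0.01,0,0.04,0,0,0],[1,0.01,0,0.04,0,0,0]]'; python3 m.py; python3 -m crank '[[1,0.005,0,0.04,0,0,0],[1,0.005,0,0.04,0,0,0],[1,0.005,0,0.03,0,0,0]]'; python3 m.py
```

```text
t: 9.52
ee_pos: [555.7, -89.9, 269.3]
eef_rot: [0.235, 3.133, -0.0]
contact_force: [-3.8, 0.2, 4.3]
width: -0.002
finger_force: 2.3
9.53 press [-119.2   -2.1  269.3] F(press xyz) [-3.8 -0.4  4.3] toolx,z [-0.989  0.149 -0.   ] [ 0. -0. -1.] w -0.0
t: 9.9
ee_pos: [554.1, -89.7, 258.8]
eef_rot: [0.235, 3.133, -0.0]
contact_force: [-5.6, 0.4, 10.7]
width: 0.0
finger_force: 4.9
9.9 press [-120.7   -2.1  258.8] F(press xyz) [-5.6 -0.4 10.7] toolx,z [-0.989  0.149 -0.   ] [ 0. -0. -1.] w 0.0
```

```bash
python3 -m crank '[[1,0,0,0.03,0,0,0],[1,0,0,0.03,0,0,0],[1,0,0,0.03,0,0,0],[1,0,0,0.03,0,0,0]]'; python3 m.py; python3 -m crank '[[1,0,0,0.02,0,0,0],[1,0,0,0.02,0,0,0],[1,0,0,0.02,0,0,0]]'; python3 m.py
```

```text
t: 10.4
ee_pos: [553.8, -89.6, 246.7]
eef_rot: [-0.235, -3.132, -0.0]
contact_force: [-6.2, 0.5, 9.7]
width: -0.004
finger_force: 5.0
10.4 press [-121.    -2.   246.7] F(press xyz) [-6.2 -0.5  9.7] toolx,z [-0.989  0.149  0.   ] [-0.  0. -1.] w -0.0
t: 10.78
ee_pos: [553.7, -89.6, 240.7]
eef_rot: [-0.235, -3.132, -0.0]
contact_force: [-5.9, 0.9, 10.1]
width: 0.001
finger_force: 5.0
10.78 press [-121.2   -2.   240.7] F(press xyz) [-6.   0.  10.1] toolx,z [-0.989  0.149  0.001] [-0.001  0.    -1.   ] w 0.0
```

```bash
python3 -m crank '[[1,0,0,0.02,0,0,0],[1,0,0,0.02,0,0,0]]'; python3 m.py; python3 -m crank '[[1,0,0,0.02,0,0,0],[1,0,0,0,0,0,0]]'; python3 m.py;  python3 -m crank '[[1,0,0,0.02,0,0,0],[1,0,0,0,0,0,0]]'; python3 m.py
```

```text
t: 11.02
ee_pos: [553.7, -89.6, 236.7]
eef_rot: [-0.235, -3.132, -0.0]
contact_force: [-6.0, 1.3, 9.2]
width: -0.001
finger_force: 4.9
11.03 press [-121.1   -2.   236.7] F(press xyz) [-6.1  0.3  9.2] toolx,z [-0.989  0.149  0.001] [-0.001  0.    -1.   ] w -0.0
t: 11.28
ee_pos: [553.7, -89.6, 235.4]
eef_rot: [-0.235, -3.133, -0.0]
contact_force: [-8.3, 1.2, 15.8]
width: -0.001
finger_force: 7.9
11.28 press [-121.2   -2.1  235.4] F(press xyz) [-8.4 -0.  15.8] toolx,z [-0.989  0.149  0.   ] [-0.  0. -1.] w -0.0
t: 11.52
ee_pos: [553.8, -89.6, 234.6]
eef_rot: [0.235, 3.132, 0.001]
contact_force: [-12.3, 3.0, 26.4]
width: -0.006
finger_force: 13.6
11.53 press [-121.1   -2.1  234.6] F(press xyz) [-12.6   1.1  26.4] toolx,z [-0.989  0.149 -0.001] [ 0.001  0.    -1.   ] w -0.01
```

The lid has bottomed: the force rose from 10 to 26 N within 2 mm. I'll hold it there.

```bash
python3 -m crank '[[1,0,0,0,0,0,0],[1,0,0,0,0,0,0],[1,0,0,0,0,0,0],[1,0,0,0,0,0,0],[1,0,0,0,0,0,0]]'; python3 m.py; python3 -m crank '[[1,0,0,0,0,0,0],[1,0,0,0,0,0,0],[1,0,0,0,0,0,0],[1,0,0,0,0,0,0],[1,0,0,0,0,0,0],[1,0,0,0,0,0,0]]'; python3 m.py
```

```text
t: 12.15
ee_pos: [553.7, -89.6, 234.6]
eef_rot: [0.235, 3.132, 0.001]
contact_force: [-12.6, 2.2, 27.0]
width: -0.004
finger_force: 13.7
12.15 press [-121.1   -2.1  234.6] F(press xyz) [-12.8   0.3  27. ] toolx,z [-0.989  0.149 -0.001] [ 0.001  0.    -1.   ] w -0.0
t: 12.9
ee_pos: [553.7, -89.6, 234.6]
eef_rot: [0.235, 3.132, 0.001]
contact_force: [-12.9, 1.8, 27.0]
width: 0.0
finger_force: 13.7
12.9 press [-121.1   -2.1  234.6] F(press xyz) [-13.   -0.1  27. ] toolx,z [-0.989  0.149 -0.001] [ 0.001  0.    -1.   ] w 0.0
```

```bash
python3 -m crank '[[1,0,0,-0.01,0,0,0],[1,0,0,-0.02,0,0,0],[1,0,0,-0.02,0,0,0],[1,0,0,-0.02,0,0,0],[1,0,0,-0.02,0,0,0],[1,0,0,-0.02,0,0,0],[1,0,0,-0.02,0,0,0],[1,0,0,-0.02,0,0,0],[1,0,0,-0.02,0,0,0],[1,0,0,-0.02,0,0,0]]'; python3 m.py; python3 -m crank '[[1,0,0,-0.025,0,0,0],[1,-0.004,0,-0.025,0,0,0],[1,-0.004,0,-0.025,0,0,0],[1,-0.004,0,-0.025,0,0,0],[1,-0.005,0,-0.025,0,0,0],[1,-0.005,0,-0.025,0,0,0]]'; python3 m.py
```

```text
t: 14.15
ee_pos: [554.8, -89.6, 251.9]
eef_rot: [0.235, 3.132, -0.0]
contact_force: [2.7, -0.7, 3.3]
width: -0.001
finger_force: 1.8
14.15 press [-120.1   -1.9  251.9] F(press xyz) [ 2.8 -0.3  3.3] toolx,z [-0.989  0.149 -0.001] [ 0.001 -0.    -1.   ] w -0.0
t: 14.9
ee_pos: [556.3, -89.8, 266.7]
eef_rot: [-0.235, -3.132, -0.0]
contact_force: [2.9, -0.4, 3.0]
width: -0.004
finger_force: 1.6
14.9 press [-118.5   -1.9  266.7] F(press xyz) [2.9 0.1 3. ] toolx,z [-0.989  0.149  0.   ] [-0.  0. -1.] w -0.0
```

```bash
python3 -m crank '[[1,-0.005,0,-0.025,0,0,0],[1,-0.006,0,-0.025,0,0,0],[1,-0.006,0,-0.025,0,0,0],[1,-0.006,0,-0.025,0,0,0],[1,-0.006,0,-0.025,0,0,0],[1,-0.007,0,-0.025,0,0,0],[1,-0.007,0,-0.025,0,0,0],[1,-0.007,0,-0.025,0,0,0],[1,-0.007,0,-0.025,0,0,0],[1,-0.008,0,-0.025,0,0,0]]'; python3 m.py; python3 -m crank '[[1,-0.008,0,-0.02,0,0,0],[1,-0.008,0,-0.02,0,0,0],[1,-0.008,0,-0.02,0,0,0],[1,-0.006,0,-0.02,0,0,0]]'; python3 m.py
```

```text
t: 16.15
ee_pos: [562.9, -90.9, 291.7]
eef_rot: [-0.235, -3.133, 0.0]
contact_force: [1.7, 0.3, 2.1]
width: -0.001
finger_force: 1.2
16.15 press [-111.9   -2.   291.7] F(press xyz) [1.6 0.6 2.1] toolx,z [-0.989  0.149  0.   ] [-0. -0. -1.] w -0.0
t: 16.65
ee_pos: [565.7, -91.3, 299.6]
eef_rot: [-0.235, -3.132, -0.0]
contact_force: [0.2, 0.8, 3.2]
width: 0.005
finger_force: 1.3
16.65 press [-109.    -2.   299.6] F(press xyz) [0.1 0.9 3.2] toolx,z [-0.989  0.149  0.   ] [-0.  0. -1.] w 0.01
```

```bash
python3 -m crank '[[1,0,0,-0.015,0,0,0],[1,0,0,-0.015,0,0,0],[1,0,0,-0.015,0,0,0],[1,0,0,-0.015,0,0,0],[1,0,0,-0.015,0,0,0],[1,0,0,-0.015,0,0,0],[1,0,0,-0.015,0,0,0],[1,0,0,-0.015,0,0,0]]'; python3 m.py; python3 -m crank '[[1,0,0,-0.1,0,0,0],[1,0,0,-0.3,0,0,0],[1,0,0,-0.4,0,0,0],[1,0.4,0,0,0,0,0],[1,0.5,0,0,0,0,0],[1,0.5,0,0,0,0,0],[1,0,0,0,0,0,0],[1,0,0,0,0,0,0]]'; python3 m.py
python3 - <<'E'
from h import *
for n in("scene","side"): cv2.imwrite(f"pics/{n}5.png",optics.grab_frame(n)[:,:,::-1])
a=cv2.imread("pics/scene5.png")[150:300,270:420];b=cv2.imread("pics/side5.png")[130:280,300:450]
cv2.imwrite("pics/p5.png",np.hstack([cv2.resize(v,(400,400),interpolation=cv2.INTER_CUBIC) for v in(a,b)]))
E
```

```text
t: 17.65
ee_pos: [565.6, -91.3, 311.5]
eef_rot: [-0.235, -3.132, -0.0]
contact_force: [0.3, 0.7, 0.1]
width: 0.003
finger_force: 0.0
17.65 press [-109.2   -2.   311.5] F(press xyz) [0.2 0.7 0.1] toolx,z [-0.989  0.149  0.001] [-0.001  0.    -1.   ] w 0.0
t: 18.65
ee_pos: [427.8, -70.4, 392.4]
eef_rot: [0.235, 3.131, 0.0]
contact_force: [0.3, -0.1, -0.8]
width: 0.001
finger_force: 0.0
18.65 press [-248.5   -1.9  392.4] F(press xyz) [ 0.3 -0.  -0.8] toolx,z [-0.989  0.149 -0.002] [ 0.002  0.    -1.   ] w 0.0
```

View pics/p5.png

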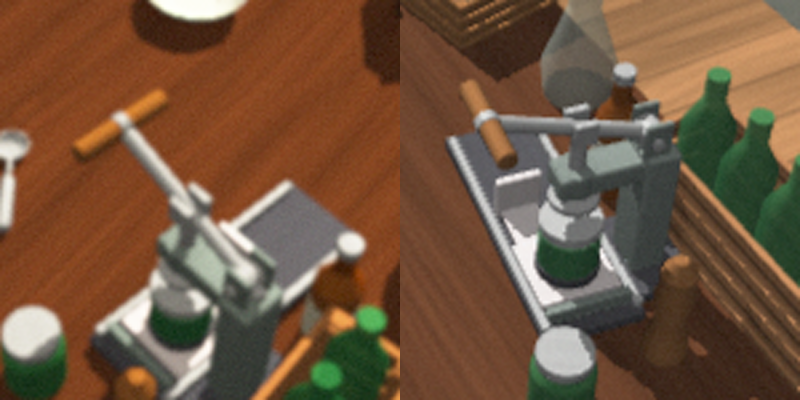

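The lever is fully back up, with the crossbar at the same pixels as before. The lid now sits lower on the jar (side crop (570,225)), the saddle is home, and the tableware hasn't moved.

```bash
python3 -c "
from plant import job; print(job.sign_off())"
```

```text
the job is handed in; nothing more can be done
None
```

I handed the job in at about 18.7 s: the saddle is home against its stop, the lid was pressed down until it bottomed and held at about 30 N for over a second, and the lever was eased all the way back up, with the tableware untouched.

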